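# Nudge the gear-case cover onto its dowels

### The job

The cover of the gear case has been laid on crooked and is riding on top of the two dowel pins. Without picking it up and without forcing it, nudge it sideways with the fingers until both of its dowel holes drop over the pins and it lies flat on the case, then take the hand away. Leave the bolt tray, the gear, the hammer and the sealant bottle where they are.

Things in the scene. Friction and masses are not known exactly. Their poses are not given: they have to be found in the camera images.
- case: grey-green gear case, bare bright metal top face, on a dark 170 x 270 x 10 mm plate fixed to the bench; it cannot move. Origin on the bench under its middle, z up. Top face 130 (x) by 200 (y) mm, 80 mm above the bench, same outline as the cover; walls below are 8 mm further in, feet at the y ends. A shaft stub on the +x side reaches x = 106 mm, 51 mm high. Turned up to 25 degrees either way
- case_face (a point): middle of the case's top face, 80 mm above the bench, axes as the case; the cover's origin belongs exactly here. The face and the pins are oiled, so the cover slides on them easily (friction about 0.2)
- pin_left (a point): foot of the +y dowel pin on the top face, at x = 0, y = +62 mm of the case, hidden under the cover at first. Brass, fixed, 10 mm diameter for 3.5 mm, then tapering to a 3.6 mm tip 8 mm above the face: a hole some 4 mm off-centre still starts to drop over it
- pin_right (a point): foot of the -y dowel pin, the same, at y = -62 mm of the case
- cover: loose grey-green cover, 130 (x) by 200 (y) by 10 mm, 96 x 94 mm middle raised 4 mm, 0.6 to 0.95 kg; slides at a few N. Origin at the centre of its underside, axes as the case when seated. It starts 10 to 28 mm off to the case's -x, within 22 mm in y, within 9 degrees of yaw, tilted about 7 degrees: held up by the pin tips, -x side down on the case's edge, +x edge about 13 mm above the face
- hole_left (a point): centre of the cover's +y dowel hole at the underside, 13 mm diameter, straight through, at x = 0, y = +62 mm of the cover; belongs over pin_left. The six smaller dark bolt holes near the edges take no part
- hole_right (a point): the same for the -y hole, at y = -62 mm of the cover; it belongs over pin_right
- bolt_tray: blue open steel tray with loose bolts, 110 x 160 x 35 mm, on the bench to the left (+y); origin at the centre of its underside
- gear: steel spur gear lying flat, 97 mm diameter, hub 34 mm high, on the bench to the right (-y); origin at the centre of its underside
- hammer: hammer lying on the bench to the right, 270 mm long, handle towards its -x; origin at the underside near its middle
- sealant: red bottle standing on the bench far to the left, 44 mm diameter, 105 mm high; origin at the centre of its underside
There are look-alikes about, which are no part of the job. Of the things that look like the cover, the larger one is meant.

How it is judged:
By the outcome, as a careful person would: the job done as asked, in the order asked, and still so for the second after the job is handed in, with the robot touching nothing.
It also fails if it takes over 61 s, if anything falls off the work surface, if the arm or the gripper's body presses on something with over 40 N, if the wrist force passes 120 N, or if a joint passes its speed limit or range.

### The arm

A 6-joint arm with a two-finger parallel gripper is mounted at the origin on the work surface. World frame = base frame: x ahead of the robot, y to its left, z up, the work surface at z = 0. Lengths are in m, angles in degrees, forces in N, time in s.
With the tool pointing down it reaches from about 0.3 to 0.75 m from the base axis. Payload 8.5 kg.
Tool frame: the origin (TCP) lies midway between the tips of the shut fingers; the grasp point (between the pads) lies 19 mm behind it; z points along the fingers, y is the direction in which the jaws open and shut (so a half turn about z gives the same grasp; the last joint's range is limited). The gripper opens to 85 mm and grips with 20 to 120 N. Pads are 22 mm wide; open, the fingers measure 114 mm over their backs; the gripper's body (76 mm by 85 mm) begins 54 mm behind the grasp point. The pads swing forward as they close: fully open they stand 13 mm farther back than shut.
Start: joints at [53.44, 21.807, 74.336, -0, 83.858, -12.336], TCP at [0.226, 0.502, 0.231] pointing down, gripper open.
Joint ranges: [-178.18, 178.18], [-50.72, 133.34], [12.68, 142.11], [-81.47, 261.47], [9.98, 163.14], [-165.26, 165.26]. Speed limits (degrees/s): [136.94, 136.94, 180, 180, 180, 180].

### API

Orientations are given as a 3x3 rotation matrix whose columns are the frame's x, y, z axes.
In Python, from rig import env, viewer, ticket gives the robot as it stands. The module is installed in compiled form; this text tells all that it offers.
- The arm moves only by the shell command python3 -m pendant 'ROWS' [FORCE]. ROWS is JSON, a list of rows, each a list of 3 entries, a list of its own where there are three numbers: the shift along the world's x, y, z in mm, then the turn about the world's z in rad, then the opening, from -1 (shut) to 1 (fully open). A call has 1 to 12 rows; each row shifts and turns the pose as measured when the row begins; what a row does not reach is not made up. A row lasts 1/8 s, in which the tool goes at most 62.5 mm and 10.7 degrees, less where a joint would pass 70% of its speed; a pose out of reach is approached as far as the arm can. A call with a gripper value outside its range is refused whole. The fingers move at their own pace and stop on an object; FORCE is the grip in N (left out, the last holds). Time passes only in rows, so rows that do not move let the fingers close. It gives the time, the measured TCP pose, the force and the opening at its end, in the units of the state.
- env.observe(): the state, without advancing time (a new reading comes with each control period).
- viewer.get_image(name): name is "scene" or "top" or "wrist"; returns (picture, depth): 384x512x3 uint8, red, green, blue; 384x512 float32, m along the optical axis (not along the pixel's ray), 0 where there is no reading.
- viewer.camera_params(name): a dict with "fx", "fy", "cx", "cy" (pixels), "D" ([k1, k2, p1, p2, k3] as OpenCV has them; the pictures are not rectified), "rvec" (rotation vector, rad) and "tvec" (3), from world to camera coordinates, as OpenCV has them; the wrist camera has in their place "T_tool_cam" (4x4, takes a point from camera to tool coordinates, whose origin is the TCP and whose axes are the flange's). Camera axes: x right, y down, z forward; pixel columns grow to the right and rows downward; lengths in m; the calibration is good to about 2 mm. A picture is of the moment at which its call begins: read the wrist's pose just before it. camera_params takes no time and is no camera call.
- ticket.close_job(): hands the job in, once; it reports no verdict.
The state is a dict: "time_s": time; "q": joint angles; "qvel": joint speeds; "joint_efforts": joint torques, N m; "position": TCP position; "tool_rot": TCP orientation; "ft_force": force on the tool from outside, world axes, zero at the start; "wrist_torque": the same for the moment, N m; "grip_width": finger opening in m.
Only numpy, scipy, OpenCV 4.12 (cv2) and the standard library are available. Lean on these libraries where they do the work, as an engineer would, in place of code of your own. Each camera call takes 0.05 s, during which the arm holds its last target. There are 200 camera calls.

## Working session

There is one attempt and no reset: what is moved stays moved. The work goes in short steps, Python scripts to look and compute and a shell command to move; the robot and the scene stay as the last step left them, time stands still between calls to the robot, and variables do not carry over. Pictures are saved under pics/ and viewed, about 8 in all and at most 12, crops included, and the job is handed in when it is done.

```bash
mkdir -p pics
cat > h.py <<'E'
import numpy as np, cv2
from rig import env, viewer, ticket
def cam(name):
    s=env.observe(); im,d=viewer.get_image(name); p=viewer.camera_params(name)
    K=np.array([[p['fx'],0,p['cx']],[0,p['fy'],p['cy']],[0,0,1]]); D=np.array(p['D'],float)
    if 'T_tool_cam' in p:
        T=np.eye(4);T[:3,:3]=s['tool_rot'];T[:3,3]=s['position']; C=T@np.array(p['T_tool_cam'])
    else:
        W=np.eye(4);W[:3,:3]=cv2.Rodrigues(np.array(p['rvec'],float))[0];W[:3,3]=np.ravel(p['tvec']);C=np.linalg.inv(W)
    return im,d,K,D,C
def cloud(d,K,D,C):
    v,u=np.mgrid[:d.shape[0],:d.shape[1]]
    n=cv2.undistortPoints(np.stack([u,v],-1).reshape(-1,1,2).astype(float),K,D).reshape(d.shape+(2,))
    P=np.dstack([n*d[...,None],d])
    return P@C[:3,:3].T+C[:3,3]
def proj(P,K,D,C):
    W=np.linalg.inv(C)
    return cv2.projectPoints(np.array(P,float).reshape(-1,1,3),cv2.Rodrigues(W[:3,:3])[0],W[:3,3],K,D)[0].reshape(-1,2)
def save(n,im): cv2.imwrite('pics/'+n,im[...,::-1])
E
python3 - <<'E'
from h import *
a=[cam('top'),cam('scene')]
save('a.png',np.vstack([x[0] for x in a])[:, :])
im=np.hstack([cv2.resize(x[0],(400,300)) for x in a]); 
for n,x in zip('ts',a): save(n+'0.png',x[0])
P=cloud(*a[0][1:]); np.save('P0.npy',P)
print(a[0][4].round(3),a[1][4].round(3)); s=env.observe();print(s['time_s'],s['position'],s['ft_force'],s['grip_width'])
E
```

```text
[[ 0.021 -0.997  0.077  0.4  ]
 [-0.999 -0.022 -0.022 -0.027]
 [ 0.024 -0.077 -0.997  1.358]
 [ 0.     0.     0.     1.   ]] [[-0.588  0.529 -0.612  1.107]
 [ 0.809  0.376 -0.452  0.389]
 [-0.009 -0.761 -0.649  0.694]
 [ 0.     0.     0.     1.   ]]
0.1 [0.22549822 0.5013476  0.23078661] [ 0.74479677  0.09038609 -0.34627192] 0.08571303483772917
```

View pics/t0.png

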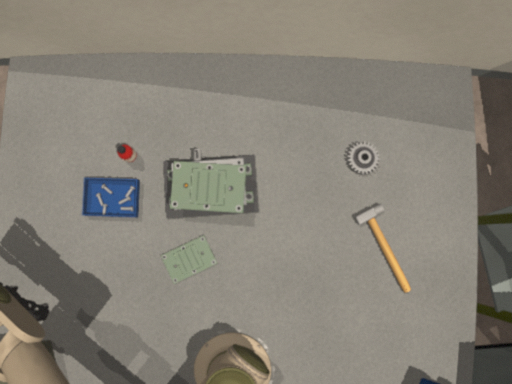

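View pics/s0.png

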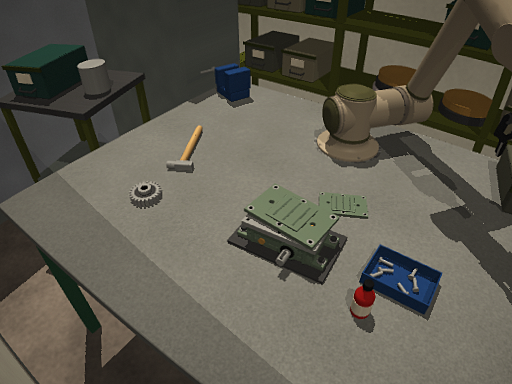

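The top view shows the large cover on the case at (208,187) and a small look-alike plate on the bench at (190,258). The larger one, on the case, is the one I want. The stub is at (197,153), the tray at (111,197), the bottle at (126,152) and the gear at (363,158).

Run:
```python
from h import *
im,d,K,D,C=cam('top');P=cloud(d,K,D,C)
Z=P[...,2]; reg=np.zeros(Z.shape,bool); reg[140:232,150:275]=1
for lo,hi,n in [(.004,.02,'plate'),(.075,.12,'cover+')]:
    m=reg&(Z>lo)&(Z<hi); m=cv2.morphologyEx(m.astype(np.uint8),cv2.MORPH_OPEN,np.ones((2,2)))>0
    print(n,m.sum(),cv2.minAreaRect((P[m][:,:2]*1000).astype(np.float32)), np.percentile(Z[m],[5,50,95]))
m=reg&(Z>.004)
print(cv2.minAreaRect((P[m][:,:2]*1000).astype(np.float32)))
m=reg&(Z>.075)&(Z<.12)
A=np.c_[P[m][:,:2],np.ones(m.sum())];c=np.linalg.lstsq(A,P[m][:,2],rcond=None)[0];print(c,np.degrees(np.arctan(np.hypot(*c[:2]))))
for px in [(208,187),(197,153),(111,197),(126,152),(190,258),(363,158)]: print(px,P[px[1],px[0]].round(3))
save('t1.png',cv2.resize(im[135:235,145:280],None,fx=5,fy=5,interpolation=cv2.INTER_CUBIC))
```

```text
plate 1378 ((534.3795166015625, 71.07621002197266), (284.5814208984375, 266.55511474609375), 89.2500991821289) [0.00060431 0.01086565 0.079951  ]
cover+ 3739 ((516.6304931640625, 72.69358825683594), (218.91818237304688, 218.34283447265625), 85.79131317138672) [0.07986765 0.09687705 0.1030443 ]
((536.39013671875, 70.92510223388672), (277.21319580078125, 368.23455810546875), 1.1944828033447266)
[-0.03577225 -0.03101789  0.116833  ] 2.710774133325501
(208, 187) [0.525 0.073 0.1  ]
(197, 153) [0.627 0.111 0.051]
(111, 197) [0.499 0.369 0.005]
(126, 152) [0.621 0.309 0.081]
(190, 258) [0.326 0.127 0.007]
(363, 158) [ 0.627 -0.371  0.035]
```

View pics/t1.png

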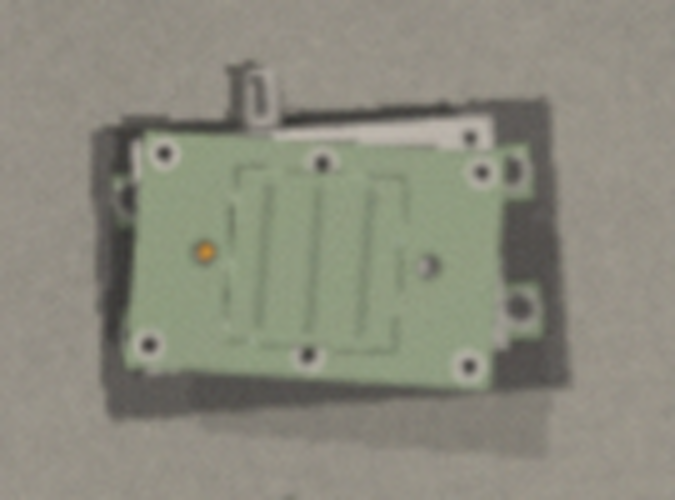

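The crop confirms the choice: raised middle, ribs, and two dowel holes at crop (205,252), with brass showing in it, and (428,266). The bare case face shows along the +x side. Next is a closer wrist view.

```bash
python3 -c "
from h import *
print(env.observe()['tool_rot'].round(3) if hasattr(env.observe()['tool_rot'],'round') else env.observe()['tool_rot']);print(np.array(viewer.camera_params('wrist')['T_tool_cam']).round(3),viewer.camera_params('wrist')['fx'])"
python3 -m pendant '[[[10,-45,30],0,-1],[[30,-50,20],0,-1],[[30,-50,20],0,-1],[[30,-50,20],0,-1],[[30,-50,20],0,-1],[[30,-50,20],0,-1],[[30,-50,20],0,-1],[[30,-50,0],0,-1],[[30,-35,0],0,-1],[[10,-5,0],0,-1],[[0,0,0],0,-1]]'
```

```text
[[-0.912  0.41  -0.001]
 [ 0.41   0.912 -0.001]
 [ 0.    -0.001 -1.   ]]
[[-0.001 -0.952 -0.307  0.079]
 [ 1.    -0.001 -0.001  0.   ]
 [ 0.    -0.307  0.952 -0.144]
 [ 0.     0.     0.     1.   ]] 342.4223643290673
time_s: 1.52
position: [0.4879, 0.054, 0.3813]
tool_rot: [[-0.913, 0.409, -0.004], [0.409, 0.913, -0.004], [0.002, -0.006, -1.0]]
ft_force: [0.2, 0.1, -0.9]
grip_width: -0.0001
```

Run:
```python
from h import *
im,d,K,D,C=cam('wrist');save('w1.png',im);np.savez('w1.npz',im=im,d=d,K=K,D=D,C=C)
```

```text
(no output)
```

View pics/w1.png

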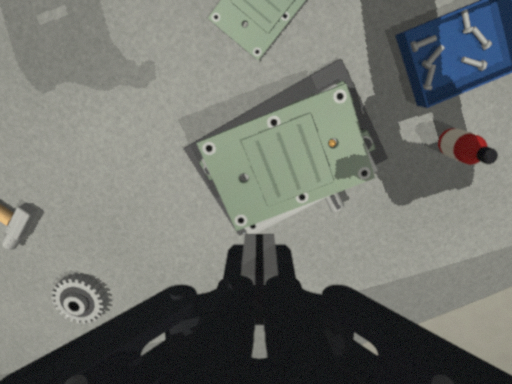

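```bash
cat >> h.py <<'E'
def unproj(uv,K,D,C,z):
    """pixels -> points at height z (plane: z = scalar or (a,b,c): z=ax+by+c)"""
    n=cv2.undistortPoints(np.array(uv,float).reshape(-1,1,2),K,D).reshape(-1,2)
    r=np.c_[n,np.ones(len(n))]@C[:3,:3].T; o=C[:3,3]
    a,b,c=(0,0,z) if np.isscalar(z) else z
    t=(a*o[0]+b*o[1]+c-o[2])/(r[:,2]-a*r[:,0]-b*r[:,1])
    return o+t[:,None]*r
E
python3 - <<'E'
from h import *
t=cam('top'); im,d,K,D,C=t
uv=np.array([(95,128),(548,98),(570,385),(110,418)])/5-.4+[145,135]
Q=unproj(uv,K,D,C,.010);print('plate',Q.round(4)[:,:2].tolist(),np.linalg.norm(Q-np.roll(Q,-1,0),axis=1))
for e in (Q[0]-Q[1],Q[3]-Q[2]): print('yaw',np.degrees(np.arctan2(-e[0],e[1])))
print('ctr',Q.mean(0))
f=np.load('w1.npz');w=(f['im'],f['d'],f['K'],f['D'],f['C'])
for n,(im,d,K,D,C) in zip('tw',(t,w)):
    P=cloud(d,K,D,C);rgb=im.astype(int)
    g=(rgb[...,1]-rgb[...,0]>12)&(P[...,2]>.072)&(P[...,2]<.125)&(abs(P[...,0]-.53)<.15)&(abs(P[...,1]-.07)<.15)
    m=cv2.morphologyEx(g.astype(np.uint8),cv2.MORPH_OPEN,np.ones((2,2)))>0
    k,l,st,_=cv2.connectedComponentsWithStats(m.astype(np.uint8));i=1+st[1:,4].argmax();m=l==i
    X=P[m];ok=np.ones(len(X),bool)
    for _ in range(6):
        c=np.linalg.lstsq(np.c_[X[ok][:,:2],np.ones(ok.sum())],X[ok][:,2],rcond=None)[0]
        ok=abs(X@[c[0],c[1],-1]+c[2])<.003
    print(n,m.sum(),'plane',c.round(4),'tilt',np.degrees(np.arctan(np.hypot(*c[:2]))))
    cs,_=cv2.findContours(m.astype(np.uint8),0,1);b=max(cs,key=len).reshape(-1,2)
    E=unproj(b,K,D,C,c);print(cv2.minAreaRect((E[:,:2]*1000).astype(np.float32)))
    h={'t':np.array([(205,252),(428,266)])/5-.4+[145,135],'w':[(333,143),(242,178)]}[n]
    H=unproj(h,K,D,C,c);print('holes',H.round(4).tolist(),np.linalg.norm(H[0]-H[1]),'z yaw',np.degrees(np.arctan2(-(H[0]-H[1])[0],(H[0]-H[1])[1])))
# case bright face at z=.08
im,d,K,D,C=w
print('face pts z by wrist', [cloud(d,K,D,C)[v,u].round(3).tolist() for u,v in [(300,212),(270,224),(250,228)]])
save('w1c.png',cv2.resize(im[50:250,180:400],None,fx=3.5,fy=3.0,interpolation=cv2.INTER_CUBIC))
E
```

```text
plate [[0.6103, 0.2138], [0.6338, -0.0525], [0.4654, -0.0688], [0.44, 0.1986]] [0.26734378 0.16924013 0.26861999 0.1709453 ]
yaw 5.051264246416937
yaw 5.416224592734958
ctr [0.53739681 0.07280126 0.01      ]Traceback (most recent call last):
  File "<stdin>", line 12, in <module>
ValueError: attempt to get argmax of an empty sequence
```

```bash
cat >> h.py <<'E'
CASE=np.array([.5374,.0728]); YAW=np.radians(5.2)
def R2(a): return np.array([[np.cos(a),-np.sin(a)],[np.sin(a),np.cos(a)]])
def cover(w):
    im,d,K,D,C=w; P=cloud(d,K,D,C);rgb=im.astype(int)
    g=(rgb[...,1]-rgb[...,0]>8)&(P[...,2]>.072)&(P[...,2]<.125)&(abs(P[...,0]-.53)<.15)&(abs(P[...,1]-.07)<.15)
    m=cv2.morphologyEx(g.astype(np.uint8),cv2.MORPH_OPEN,np.ones((2,2)))
    k,l,st,_=cv2.connectedComponentsWithStats(m);m=l==1+st[1:,4].argmax()
    X=P[m]; r=cv2.minAreaRect((X[:,:2]*1000).astype(np.float32)); ctr=np.array(r[0])/1000
    X=X[np.abs((X[:,:2]-ctr)@R2(YAW)[:,1])>.055]  # outside raised middle
    ok=np.ones(len(X),bool)
    for _ in range(6):
        c=np.linalg.lstsq(np.c_[X[ok][:,:2],np.ones(ok.sum())],X[ok][:,2],rcond=None)[0]
        ok=abs(X@[c[0],c[1],-1]+c[2])<.002
    cs,_=cv2.findContours(m.astype(np.uint8),0,1);b=max(cs,key=len).reshape(-1,2)
    E=unproj(b,K,D,C,c); r=cv2.minAreaRect((E[:,:2]*1000).astype(np.float32))
    return m,c,r
def rep(w):
    m,c,r=cover(w); R=R2(YAW); g=R.T@c[:2]
    print('px',m.sum(),'rect',np.round(r[0],1),np.round(r[1],1),'ang',round(r[2],2))
    print('slope in case axes deg x,y',np.degrees(np.arctan(g)).round(2),'top z at case ctr',round(c[:2]@CASE+c[2],4))
    print('rect ctr in case mm',((R.T@(np.array(r[0])/1000-CASE))*1000).round(1))
    return m,c,r
def holes(w,px,c):
    H=unproj(px,*w[2:],c); e=H[0]-H[1]
    n=np.array([-c[0],-c[1],1]);n/=np.linalg.norm(n); B=H-.010*n
    print('holes underside case mm',(np.c_[(B[:,:2]-CASE)@R2(YAW),B[:,2]]*1000).round(1).tolist(),'dist',np.linalg.norm(e).round(4),'yaw rel',np.degrees(np.arctan2(-e[0],e[1])-YAW).round(2))
E
python3 - <<'E'
from h import *
f=np.load('w1.npz');w=tuple(f[k] for k in ('im','d','K','D','C'))
m,c,r=rep(w); holes(w,[(333,143),(242,178)],c)
im,d,K,D,C=w
P=cloud(d,K,D,C);print([P[v,u].round(3).tolist() for u,v in [(300,212),(285,217),(265,224),(250,228)]])
# overlay case face outline and pins predicted
o=cv2.resize(im[50:250,180:400],None,fx=3.5,fy=3,interpolation=cv2.INTER_CUBIC).copy()
def pp(x,y,z): 
    q=CASE+R2(YAW)@np.array([x,y]); return ((proj([[*q,z]],K,D,C)[0]-[180,50])*[3.5,3]).astype(int)
for X,Y,z,col in [(.065,.1,.08,(255,0,0)),(.085,.135,.01,(0,0,255))]:
    q=np.array([pp(a*X,b*Y,z) for a,b in [(1,1),(1,-1),(-1,-1),(-1,1)]]);cv2.polylines(o,[q],True,col,1)
for y in (.062,-.062): cv2.circle(o,tuple(map(int,pp(0,y,.088))),5,(255,0,255),1)
save('w1c.png',o)
E
```

```text
px 13744 rect [528.6  76.3] [200.6 131.6] ang 87.6
slope in case axes deg x,y [-0.01 -2.7 ] top z at case ctr 0.0956
rect ctr in case mm [-8.4  4.3]
holes underside case mm [[-1.5, 64.2, 82.6], [-19.4, -59.9, 88.4]] dist 0.1255 yaw rel -8.21
[[0.64, 0.057, 0.001], [0.604, 0.04, 0.081], [0.603, 0.01, 0.081], [0.6, -0.013, 0.08]]
```

View pics/w1c.png

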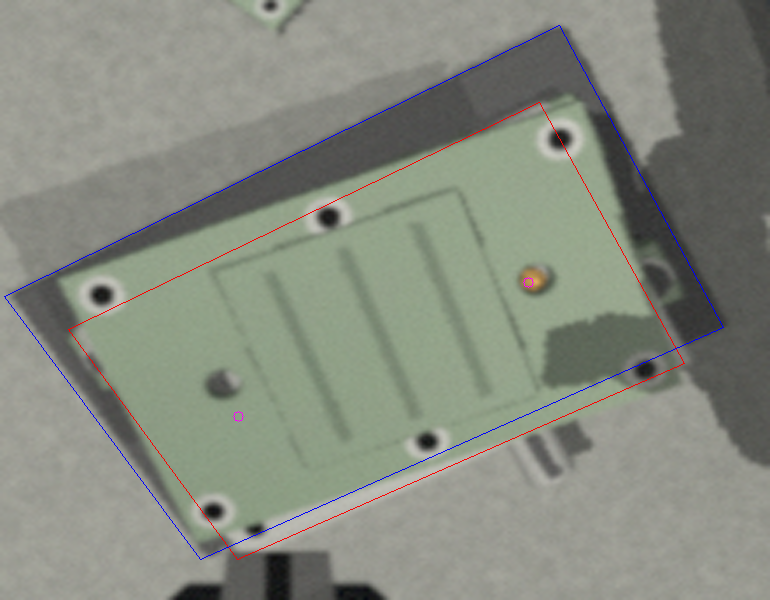

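The cover's left hole has already started over the left pin (brass visible at crop (530,282), inside the hole). The right hole at crop (222,383) sits about 19 mm to -x of its pin, with the cover yawed -8.2° to the case. The plan is to push the -y end towards case +x at the -x edge.

```bash
python3 -m pendant '[[[-20,-16,-30],0.17,-1],[[-20,-16,-40],0.17,-1],[[-20,-17,-40],0.17,-1],[[0,0,-50],0,-1],[[0,0,-50],0,-1],[[0,0,-20],0,-1],[[0,0,0],0,-1]]'
python3 - <<'E'
from h import *
s=env.observe();p=np.array(s['position']);print('tcp case mm',(R2(YAW).T@(p[:2]-CASE)*1000).round(1),p[2],'tool y yaw',np.degrees(np.arctan2(s['tool_rot'][1][1],s['tool_rot'][0][1])), np.array(s['q']).round(0))
E
```

```text
time_s: 2.5
position: [0.4203, 0.0129, 0.1487]
tool_rot: [[-0.993, -0.12, 0.007], [-0.12, 0.993, -0.005], [-0.007, -0.006, -1.0]]
ft_force: [0.4, 0.6, 0.5]
grip_width: -0.0001
tcp case mm [-122.  -49.] 0.14869981219345826 tool y yaw 96.91836400747731 [ -14.   14.  102.   -0.   64. -111.]
```

```bash
python3 -m pendant '[[[0,-8,-35],0,-1],[[0,0,-31],0,-1],[[0,0,0],0,-1],[[10,1,0],0,-1],[[8,1,0],0,-1],[[0,0,0],0,-1]]'; for i in 1; do python3 -m pendant '[[[4,0.4,0],0,-1],[[4,0.4,0],0,-1],[[0,0,0],0,-1]]'; done
```

```text
time_s: 3.25
position: [0.4438, 0.0085, 0.0894]
tool_rot: [[-0.992, -0.125, 0.023], [-0.126, 0.992, -0.008], [-0.022, -0.011, -1.0]]
ft_force: [-0.3, 0.0, 0.6]
grip_width: -0.0001
time_s: 3.62
position: [0.452, 0.0093, 0.0898]
tool_rot: [[-0.992, -0.126, 0.023], [-0.126, 0.992, -0.009], [-0.022, -0.012, -1.0]]
ft_force: [-0.2, 0.2, -0.3]
grip_width: -0.0001
```

```bash
python3 -m pendant '[[[-8,-1,0],0,-1],[[0,0,-7],0,-1],[[0,0,0],0,-1],[[6,0.6,0],0,-1],[[4,0.4,0],0,-1],[[0,0,0],0,-1]]'
python3 - <<'E'
from h import *
w=cam('wrist');m,c,r=rep(w); save('w2.png',w[0])
E
```

```text
time_s: 4.38
position: [0.4543, 0.0093, 0.0823]
tool_rot: [[-0.992, -0.125, 0.023], [-0.126, 0.992, -0.009], [-0.022, -0.011, -1.0]]
ft_force: [0.5, -0.5, -0.5]
grip_width: -0.0005
px 3936 rect [476.3 119.7] [102.1  31.1] ang 63.87
slope in case axes deg x,y [ 0.06 -3.2 ] top z at case ctr 0.0963
rect ctr in case mm [-56.6  52.2]
```

View pics/w2.png

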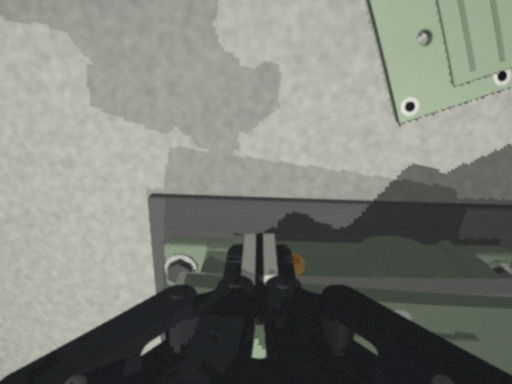

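The wrist picture shows the shut fingers at (260,255), just in front of the cover's -x edge, with no contact yet. I'll keep going in small steps, reading the force.

```bash
for i in 1; do python3 -m pendant '[[[4,0.4,0],0,-1],[[0,0,0],0,-1]]' | grep -E 'pos|force'; python3 -m pendant '[[[4,0.4,0],0,-1],[[0,0,0],0,-1]]' | grep -E 'pos|force';python3 -m pendant '[[[4,0.4,0],0,-1],[[0,0,0],0,-1]]' | grep -E 'pos|force'; done
```

```text
position: [0.458, 0.0097, 0.0822]
ft_force: [0.8, -0.3, 0.1]
position: [0.4622, 0.0101, 0.0822]
ft_force: [-0.3, -0.1, 0.3]
position: [0.4668, 0.0106, 0.0823]
ft_force: [-0.3, -0.1, -0.2]
```

Run:
```python
from h import *
w=cam('top');s=cam('scene')
a=cv2.resize(w[0][135:235,145:280],(540,400),interpolation=cv2.INTER_CUBIC)
b=cv2.resize(s[0][160:300,215:365],(430,400),interpolation=cv2.INTER_CUBIC)
save('ts2.png',cv2.resize(np.hstack([a,b]),(800,330)))
```

```text
(no output)
```

View pics/ts2.png

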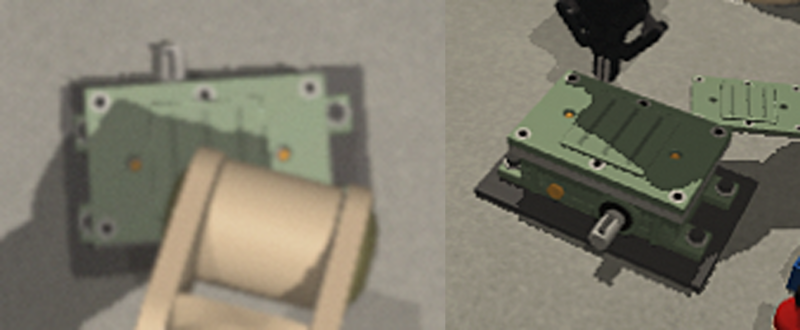

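Brass now shows in both holes: top view (135,165) and (285,153), scene view (570,115) and (675,155). The cover looks almost aligned. I'll back off and measure.

```bash
python3 -m pendant '[[[-15,-1.5,0],0,-1],[[-15,-1.5,10],0,-1],[[0,10,55],0,-1],[[0,10,60],0,-1],[[10,10,60],0,-1],[[10,10,60],0,-1],[[10,5,40],0,-1],[[0,0,0],0,-1],[[0,0,0],0,-1]]'|grep -E 'pos|time'
python3 - <<'E'
from h import *
w=cam('wrist');m,c,r=rep(w);np.savez('w3.npz',**dict(zip(('im','d','K','D','C'),w)))
im,d,K,D,C=w
def pp(x,y,z): 
    q=CASE+R2(YAW)@np.array([x,y]); return proj([[*q,z]],K,D,C)[0]
q=np.array([pp(a*.065,b*.1,.08) for a,b in [(1,1),(1,-1),(-1,-1),(-1,1)]])
l=np.maximum(q.min(0).astype(int)-20,0);h=q.max(0).astype(int)+20
o=im[l[1]:h[1],l[0]:h[0]];f=min(780/o.shape[1],580/o.shape[0]);o=cv2.resize(o,None,fx=f,fy=f,interpolation=cv2.INTER_CUBIC)
for y in (.062,-.062):
    print('pin px',pp(0,y,.088)); cv2.circle(o,tuple(map(int,(pp(0,y,.088)-l)*f)),6,(255,0,255),1)
print(l,f);save('w3.png',o)
P=cloud(d,K,D,C)
for x in (-.055,0.,.055):
  for y in (-.09,-.075,.075,.09):
    u,v=pp(x,y,.09).round().astype(int)
    if 0<=v<384 and 0<=u<512: print(x,y,np.nanmedian(P[v-1:v+2,u-1:u+2,2]).round(4),end=' | ')
E
```

```text
time_s: 6.4
position: [0.4586, 0.0537, 0.3779]
px 12109 rect [539.4  77.2] [131.8 199.9] ang 5.0
slope in case axes deg x,y [-0.02  0.01] top z at case ctr 0.091
rect ctr in case mm [2.4 4.2]
pin px [314.19927149 194.42003369]
pin px [222.29170881 191.27694475]
[173 121] 4.041450777202073
-0.055 -0.09 0.0912 | -0.055 -0.075 0.0906 | -0.055 0.075 0.091 | -0.055 0.09 0.0908 | 0.0 -0.09 0.0907 | 0.0 -0.075 0.0907 | 0.0 0.075 0.0912 | 0.0 0.09 0.0914 | 0.055 -0.09 0.0914 | 0.055 -0.075 0.0911 | 0.055 0.075 0.0911 | 0.055 0.09 0.0906 |
```

View pics/w3.png

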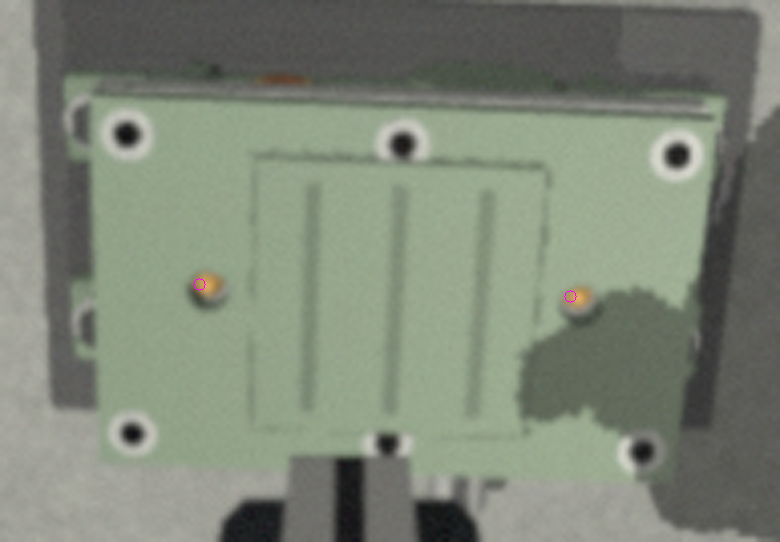

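Brass pins fill both holes, at (205,285) and (578,297). The slopes are 0° and all 12 sampled points on the top read 90.6–91.4 mm, about 1 mm high, the same as the case face reads. The cover is seated and the hand is clear.

```bash
python3 -c "
from rig import env,ticket
print(env.observe()['ft_force']);print(ticket.close_job())"
```

```text
[ 0.38329924 -0.34571777  0.17872625]
the job is handed in; nothing more can be done
None
```

The cover is seated on both dowel pins and lies flat on the case. I handed the job in at about 6.5 s of robot time, with the hand about 0.29 m above the cover.

**What I did:** The left hole had already started over its pin, and the right one was about 19 mm towards -x. I pushed the cover's -x edge near the right pin with the shut fingers, in small steps towards case +x. The right end swung round and dropped. The force read between steps stayed under about 1 N.

**Last checks:**
- **Fit:** brass shows in both holes, and the cover's slope is within 0.02° in both directions. Yaw is within about 0.2° of the case.
- **Height:** all 12 points sampled on the top read 90.6–91.4 mm, against 90 mm expected. The case face also read up to 1 mm high, so this looks like camera bias.
- **Disagreement:** the measured cover centre is about 2 mm in x and 4 mm in y off my estimate of the case centre. The holes allow only 1.5 mm of play, so I put this down to calibration and to my locating the case from coarse plate corners.
- **Other items:** I never moved near the tray, gear, hammer or bottle, but I did not measure their positions again at the end.

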